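# Roll the filter cell home in the colorimeter's V-groove

## Robot

A 7-joint arm with a two-finger parallel gripper is mounted at the origin on the work surface. World frame = base frame: x ahead of the robot, y to its left, z up, the work surface at z = 0. Lengths are in mm, angles in rad, forces in N, time in s.
With the tool pointing down it reaches from about 400 to 875 mm from the base axis. Payload 6.5 kg.
Tool frame: the origin (TCP) lies at the very end of the fingers, on their centre line; the grasp point (between the pads) lies arm.pinch_z behind it (arm.pinch_z is the distance from the TCP to the grasp point, in mm); y points along the fingers, z is the direction in which the jaws open and shut, and the axes are right-handed (so a half turn about y gives the same grasp; the last joint's range is limited). The gripper opens to 88 mm and grips with 3 to 60 N. Pads are 18 mm wide; open, the fingers measure 123 mm over their backs; the gripper's body (75 mm by 187 mm) begins 45 mm behind the grasp point.
Start: joints at [-1.231, 0.536, -0.004, 1.538, 0.003, 1.067, -0.071], TCP at [256.585, 597.205, 217.616] pointing down, gripper open.
Joint ranges: [-2.7, 2.7], [-0.37, 2.16], [-1.27, 1.26], [0.24, 2.4], [-1.31, 4.45], [0.19, 1.91], [-2.76, 2.76]. Speed limits (rad/s): [2.39, 2.39, 3.14, 3.14, 3.14, 3.14, 3.14].

## Interface

Orientations are given as a unit quaternion [w, x, y, z].
In Python, from station import monitor, grab_frame, camera_model, job_done, arm gives the robot as it stands. The module is installed in compiled form; this text tells all that it offers.
- The arm moves only by the tool step_arm, never from a script. Its argument "commands" is a list that holds one entry, the list of rows, each a list of 7 numbers: the shift along the tool's x, y, z normalised to -1 to 1, where 1 is 50 mm, then the turn, a rotation vector about the tool's x, y, z normalised to -1 to 1, where 1 is 5 degrees, then the opening, from -1 (shut) to 1 (fully open). A call has 1 to 5 rows; each row shifts and turns the commanded pose from where the row before left it, along the tool's axes as they then stand; what a row does not reach is not made up. A row lasts 1/12 s, in which the tool goes at most 41.7 mm and 7.16 degrees, less where a joint would pass 70% of its speed; a pose out of reach is approached as far as the arm can. A call with a number of a shift or a turn outside -1 to 1 is refused whole. A call with a gripper value outside its range is refused whole. The fingers move at their own pace and stop on an object; "newtons" is the grip in N (left out, the last holds). Time passes only in rows, so rows that do not move let the fingers close. It gives the time, the measured TCP pose, the force and the opening at its end, in the units of the state.
- monitor.get_state(): the state, without advancing time (a new reading comes with each control period).
- grab_frame(name): name is "scene" or "side" or "wrist"; returns the picture (400x640x3 uint8, red, green, blue); there is no depth.
- camera_model(name): a dict with "fx", "fy", "cx", "cy" (pixels), "world_to_cam" (4x4, takes a point from world to camera coordinates). Camera axes: x right, y up, looking along -z (the intrinsics and any distortion apply to the point x, -y, -z); pixel columns grow to the right and rows downward; lengths in mm; the calibration is good to about 2 mm. A picture is of the moment at which its call begins: read the wrist's pose just before it. camera_model takes no time and is no camera call; for the wrist camera it gives the pose at the moment of the call.
- job_done(): hands the job in, once; it reports no verdict.
The state is a dict: "t": time; "joints": joint angles; "joint_vel": joint speeds; "joint_torque": joint torques, N m; "ee_pos": TCP position; "ee_rot": TCP orientation; "contact_force": force on the tool from outside, world axes, zero at the start; "wrist_torque": the same for the moment, N m; "grip_width": finger opening in mm.
Only numpy, scipy, OpenCV 4.12 (cv2) and the standard library are available. Lean on these libraries where they do the work, as an engineer would, in place of code of your own. Each camera call takes 0.05 s, during which the arm holds its last target. There are 200 camera calls.

## Task

Take the black-knobbed filter cell from the tray, set it upright on the colorimeter's deck and roll it in the V-groove until you feel the hidden flat of its skirt bed fully against the longer wall, with its round side touching the shorter wall too. Let it go there, lying level on the deck, never tip it over, and leave the things around it where they are.

Things in the scene. Friction and masses are not known exactly. Their poses are not given: they have to be found in the camera images.
- cell_cap: Filter cell, round, loose, 0.15-0.3 kg, 50 mm tall, upright on the tray. Origin on its axis at the underside, z up. Lowest 14 mm: aluminium skirt 56 mm across (radius 28) with ONE flat, 39 mm wide, 20 mm from the axis. Above it, 14-20 mm up, a black flange 62 mm across hides the flat. Flange and knob turn with the skirt but were pressed on at any angle: this heading tells nothing of the flat.
- knob (a point): Middle of the cell's round ribbed black knob, 35 mm above the cell's underside, on its axis. The knob is 26 mm across and reaches from 20 to 50 mm above the underside; grip it here, at any heading.
- colorimeter: Grey bench instrument, fixed, a box 200 x 170 mm whose deck is 30 mm above the table; on the deck two upright aluminium walls meet at a right angle and form a V-groove open towards the robot. Origin on the table under the home point; x is the groove's middle line, into its corner; y to the left. A low white strip, 20 mm above the deck, lies 77-99 mm beyond home along x.
- long_wall (a point): Point on the longer wall's face, at the deck, nearest to home. This wall is 80 mm long, 10 mm thick, 11 mm high (the cell's flange passes 3 mm above it) and lies on the left of the groove: from home straight to its face is +45 degrees from x towards y. Axes as the colorimeter's.
- short_wall (a point): Point on the shorter wall's face, at the deck, nearest to home. This wall is 45 mm long, 10 mm thick, 11 mm high, on the right: from home straight to its face is -45 degrees from x.
- home (a point): Point on the deck where the cell's axis must be: 20 mm from the longer wall's face and 28 mm from the shorter wall's face. Axes as the colorimeter's. With the flat elsewhere the cell's axis stays up to 8 mm further from the longer wall, in between while the flat only partly faces it.
- tray: Cream tray, fixed, 300 x 280 mm, floor 4 mm above the table, rim 14 mm. Origin under its centre.
- beaker: Glass beaker, 60 mm across, 65 mm tall, loose on the tray. Origin under its centre. To be left alone.
- matchbox: Cardboard matchbox 55 x 37 x 16 mm, loose on the tray. Origin under its centre. To be left alone.
- calculator: Black calculator 150 x 75 x 12 mm, loose. Origin under its centre. To be left alone.
Mind the look-alikes: they are no part of the job. What is shaped like the part that bears cell_cap but orange is not meant.

How it is judged (in metres and radians):
At the end, for the whole second after the job is handed in: The cell stands level (within 0.08 rad) on the deck, at rest and released, its axis within 2.5 mm of the home point sideways and its underside within 3 mm of the deck: possible only with the flat bedded on the longer wall (horizontal distance between cell_cap and home below 0.0025 m and z of cell_cap in the frame of home between -0.003 and 0.003 m and angle between cell_cap's own z axis and vertical below 0.08 rad and linear speed of cell_cap below 0.02 m/s); the robot touches nothing.
It fails at once if the cell is tipped over (more than 0.6 rad) (angle between cell_cap's own z axis and vertical above 0.6 rad).
It fails at once if beaker, matchbox or calculator is shifted by more than 30 mm (distance of any of beaker, matchbox, calculator from where it was at the start of the episode above 0.03 m).
It also fails if it takes over 72 s, if anything falls off the work surface, if the arm or the gripper's body presses on something with over 40 N, if the wrist force passes 120 N, or if a joint passes its speed limit or range.

## Working session

There is one attempt and no reset: what is moved stays moved. The work goes in short steps, Python scripts to look and compute and a tool call to move; the robot and the scene stay as the last step left them, time stands still between calls to the robot, and variables do not carry over. Pictures are saved under pics/ and viewed, about 8 in all and at most 12, crops included, and the job is handed in when it is done.

Besides the shell and the picture viewer there is one more tool, called after "Request:" as name(argument=value, ...), one argument or row to a line, values as JSON. step_arm: Moves the arm, as the interface text tells. Scaled input: -1 to 1 covers 50 mm each way for a shift and 5 degrees each way for a turn. Its arguments: {"type":"object","properties":{"commands":{"type":"array"},"newtons":{"type":"number"}},"required":["commands"]}

```bash
mkdir -p pics; ls
python3 - <<'E'
from station import *
import cv2
s=monitor.get_state();print(s, arm.pinch_z)
for n in("scene","side"):
    f=grab_frame(n);cv2.imwrite(f"pics/{n}0.png",f[:,:,::-1]);m=camera_model(n);print(n,m)
a=cv2.imread("pics/scene0.png")
E
```

```text
pics
{'t': 0.0, 'joints': array([-1.23120469,  0.53716196, -0.00443637,  1.53881805,  0.00258702,
        1.06729162, -0.0712117 ]), 'joint_vel': array([-0.0001913 ,  0.00013387, -0.00026758, -0.0009007 , -0.00099581,
        0.00097103, -0.00019686]), 'joint_torque': array([ 1.42967536e-03, -5.70980752e+01,  9.92174484e-01, -2.51591277e+01,
       -5.60136186e-02,  1.78025424e-02,  1.48399549e-04]), 'ee_pos': array([256.35327438, 596.63521655, 216.76331757]), 'ee_rot': array([-0.6920193 ,  0.69319163, -0.14254849,  0.14238881]), 'contact_force': array([0.33110451, 0.22134953, 0.21580399]), 'wrist_torque': array([-0.00791602, -0.04570957,  0.0058894 ]), 'grip_width': 87.9095899784922} 18.700000000000003
scene {'fx': 424.4829378651137, 'fy': 424.4829378651137, 'cx': 326.12856270224955, 'cy': 199.824723230652, 'world_to_cam': array([[ 4.37424736e-01,  8.99211656e-01, -8.83160313e-03,
        -1.64090184e+02],
       [-6.90751159e-01,  3.42274226e-01,  6.36954622e-01,
         3.19690405e+02],
       [ 5.75779851e-01, -2.72519267e-01,  7.70850707e-01,
        -1.55398693e+03],
       [ 0.00000000e+00,  0.00000000e+00,  0.00000000e+00,
         1.00000000e+00]])}
side {'fx': 382.57356715647904, 'fy': 382.57356715647904, 'cx': 314.92003273187345, 'cy': 201.78028300439507, 'world_to_cam': array([[-9.99541851e-01, -2.36343097e-02, -1.89078836e-02,
         4.81766449e+02],
       [-1.38767666e-03, -5.88262430e-01,  8.08668899e-01,
        -8.16057715e+01],
       [-3.02351287e-02,  8.08324646e-01,  5.87960121e-01,
        -9.74876010e+02],
       [ 0.00000000e+00,  0.00000000e+00,  0.00000000e+00,
         1.00000000e+00]])}
```

View pics/scene0.png

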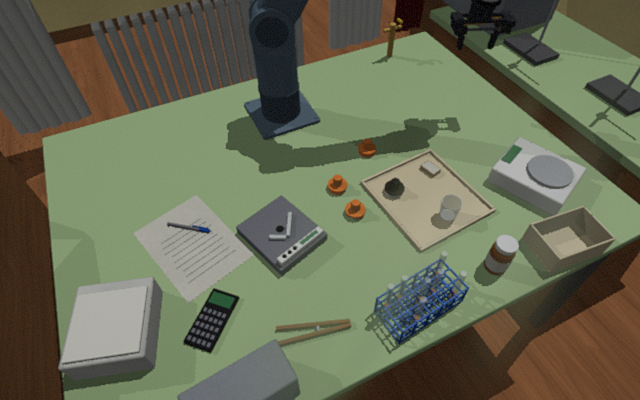

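View pics/side0.png

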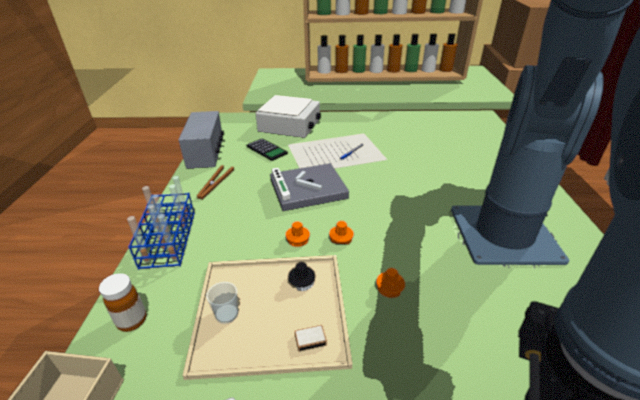

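The scene view shows the black-knobbed cell at (395,187), or (302,275) in the side view. The look-alikes are orange, at scene (337,185), (355,210) and (367,148). I choose the black one. The V-groove is at scene (283,228) / side (305,182). I'll check both in one close crop.

```bash
cat > h.py <<'E'
import numpy as np, cv2
from station import *
def ray(m,u,v):
    W=m["world_to_cam"];R,t=W[:3,:3],W[:3,3]
    d=R.T@np.array([(u-m["cx"])/m["fx"],-(v-m["cy"])/m["fy"],-1]);return -R.T@t,d
def at(m,u,v,z):
    c,d=ray(m,u,v);return (c+d*(z-c[2])/d[2]).round(1)
def proj(m,p):
    W=m["world_to_cam"];q=W[:3,:3]@np.array(p,float)+W[:3,3]
    return np.array([m["cx"]-m["fx"]*q[0]/q[2],m["cy"]+m["fy"]*q[1]/q[2]]).round(1)
def crop(f,u,v,w,h,k):
    return cv2.resize(f[v-h//2:v+h//2,u-w//2:u+w//2,::-1],None,fx=k,fy=k,interpolation=cv2.INTER_CUBIC)
E
python3 - <<'E'
from h import *
a=cv2.imread("pics/scene0.png")[:,:,::-1];b=cv2.imread("pics/side0.png")[:,:,::-1]
cv2.imwrite("pics/c1.png",np.vstack([np.hstack([crop(a,283,235,100,80,4),crop(b,310,186,100,80,4)]),np.hstack([crop(a,395,187,100,60,4),crop(b,302,275,100,60,4)])]))
A,B=camera_model("scene"),camera_model("side")
print(at(A,394,184,44),at(B,301,272,44));print(at(A,283,228,30),at(B,305,182,30))
E
```

```text
[513.5 158.5  44. ] [506.9 176.8  44. ]
[ 506.5 -197.5   30. ] [ 515.5 -198.3   30. ]
```

View pics/c1.png

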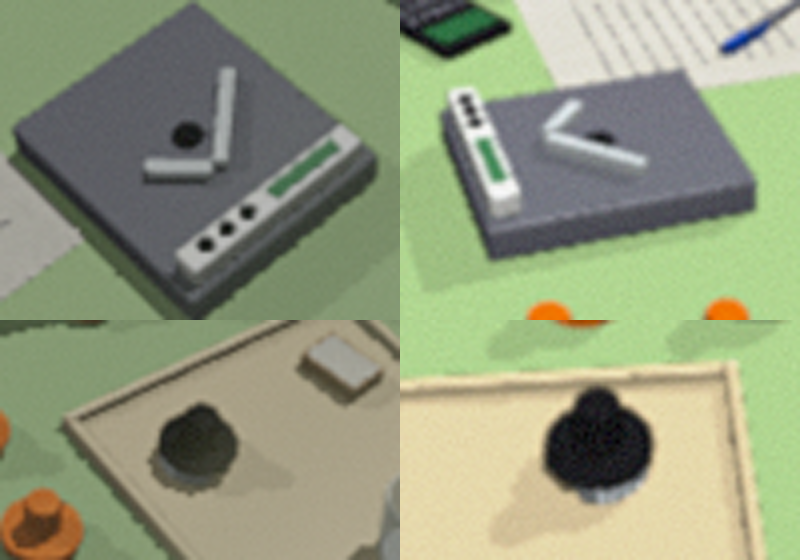

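Run:
```python
from h import *
from scipy.spatial.transform import Rotation as R
A,B=camera_model("scene"),camera_model("side")
print("knobtop",at(A,395.5,180.5,50),at(B,301.3,267,50))
print("flange",at(A,394.5,188,20),at(B,301.5,277,20))
print("dot",at(A,279.8,228.5,30))
for p in[(281.25,195.5),(236.75,227.5),(327.5,235),(283,268.8)]:print("deck",at(A,*p,30))
# walls (scene, top z=41): ends
for p in[(228,70),(220,155),(150,165),(208,165)]:print("wall top",at(A,233+p[0]/4,195+p[1]/4,41))
for p in[(570,108),(548,128),(645,162)]:print("wallside",at(B,260+(p[0]-400)/4,146+p[1]/4,41))
s=monitor.get_state();q=s["ee_rot"];print(R.from_quat(q[[1,2,3,0]]).as_matrix().round(3))
W=camera_model("wrist")["world_to_cam"];r=W[:3,:3];print(r.round(3),(-r.T@W[:3,3]).round(1))
```

```text
knobtop [507.8 166.5  50. ] [506.5 167.9  50. ]
flange [511. 165.  20.] [507.2 169.   20. ]
dot [ 504.1 -206.2   30. ]
deck [ 394.  -157.2   30. ]
deck [ 447.5 -313.1   30. ]
deck [582.9 -96.6  30. ]
deck [ 627.4 -247.    30. ]
wall top [ 472.8 -161.3   41. ]
wall top [ 538.3 -194.8   41. ]
wall top [ 524.8 -240.7   41. ]
wall top [ 542.3 -205.3   41. ]
wallside [ 524.1 -231.1   41. ]
wallside [ 539.  -203.2   41. ]
wallside [ 466.9 -157.6   41. ]
[[ 0.919 -0.001  0.395]
 [-0.395 -0.001  0.919]
 [ 0.    -1.    -0.002]]
[[ 0.394  0.919 -0.001]
 [-0.877  0.376 -0.298]
 [-0.273  0.118  0.955]] [185.6 626.9 385.3]
```

Triangulated from the two views, the cell is at about (507,167) and home at about (504,-206), with the groove's x heading near 18°. I'm moving above the cell.

Request:
step_arm(
  commands=[
    [[0.66, 0, -0.49, 0, 0, 0, 1], [0.66, 0, -0.49, 0, 0, 0, 1], [0.66, 0, -0.49, 0, 0, 0, 1], [0.66, 0, -0.49, 0, 0, 0, 1], [0.66, 0, -0.49, 0, 0, 0, 1]],
  ],
)

```text
t: 0.52
ee_pos: [360.3, 417.5, 217.3]
ee_rot: [-0.692, 0.693, -0.142, 0.142]
contact_force: [1.1, 0.9, 0.3]
grip_width: 88.3
```

Request:
step_arm(
  commands=[
    [[0.66, 0, -0.49, 0, 0, 0, 1], [0.66, 0, -0.49, 0, 0, 0, 1], [0.66, 0, -0.49, 0, 0, 0, 1], [0.66, 0, -0.49, 0, 0, 0, 1], [0.66, 0, -0.49, 0, 0, 0, 1]],
  ],
)

```text
t: 0.93
ee_pos: [463.5, 239.8, 217.5]
ee_rot: [-0.693, 0.693, -0.143, 0.142]
contact_force: [-0.1, 0.7, 0.7]
grip_width: 88.5
```

Request:
step_arm(
  commands=[
    [[0.66, 0.3, -0.49, 0, 0, 0, 1], [0.66, 0.3, -0.49, 0, 0, 0, 1], [0, 0, 0, 0, 0, 0, 1], [0, 0, 0, 0, 0, 0, 1]],
  ],
)

```text
t: 1.27
ee_pos: [502.6, 171.3, 188.1]
ee_rot: [-0.692, 0.693, -0.145, 0.144]
contact_force: [0.2, 0.5, 0.1]
grip_width: 88.2
```

Run:
```python
from h import *
print(monitor.get_state()["joints"].round(2))
M=camera_model("wrist");f=grab_frame("wrist");cv2.imwrite("pics/w1.png",f[:,:,::-1])
np.save("m1.npy",M["world_to_cam"]);print({k:M[k] for k in("fx","cx","cy")})
for z in(54,24):print(proj(M,(507,167,z)))
```

```text
[-0.53  0.37  0.14  1.89 -0.07  0.89  0.81]
{'fx': 347.58564221767034, 'cx': 312.3984870024543, 'cy': 198.4220888746959}
[310.5 186.2]
[310.7 178.2]
```

View pics/w1.png

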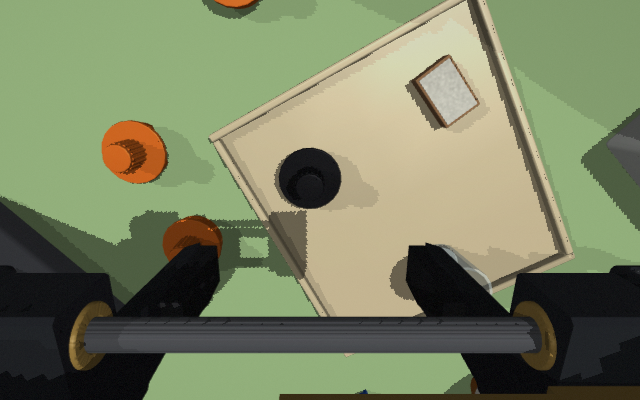

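Run:
```python
from h import *
A,B=camera_model("scene"),camera_model("side")
print("beaker",at(A,450,207,32),at(B,223,303,32));print("match",at(A,431,169,12),at(B,311,337,12))
for p in((337,186),(355,211),(367,149)):print("or",at(A,*p,15))
```

```text
beaker [652.6 263.   32. ] [661.2 251.3  32. ]
match [488.5 315.8  12. ] [481.8 314.3  12. ]
or [422.3  14.3  15. ]
or [532.6  17.4  15. ]
or [320.7 177.2  15. ]
```

Request:
step_arm(
  commands=[
    [[0.11, 0.8, -0.04, 0, 0, 0, 1], [0, 0.8, 0, 0, 0, 0, 1], [0, 0.8, 0, 0, 0, 0, 1], [0, 0.4, 0, 0, 0, 0, 1], [0, 0, 0, 0, 0, 0, 1]],
  ],
)

```text
t: 1.73
ee_pos: [502.5, 171.4, 45.2]
ee_rot: [-0.692, 0.694, -0.144, 0.139]
contact_force: [-2.0, 0.5, -0.2]
grip_width: 88.4
```

Request:
step_arm(
  commands=[
    [[0.11, 0.2, -0.04, 0, 0, 0, 1], [0, 0.17, 0, 0, 0, 0, 1], [0, 0, 0, 0, 0, 0, 1]],
  ],
)

```text
t: 1.98
ee_pos: [511.4, 166.5, 30.6]
ee_rot: [0.693, -0.692, 0.142, -0.143]
contact_force: [-0.8, -0.0, 0.0]
grip_width: 88.1
```

Request:
step_arm(
  commands=[
    [[0, 0, 0, 0, 0, 0, 1], [0, 0, 0, 0, 0, 0, 1]],
  ],
)

```text
t: 2.15
ee_pos: [511.7, 166.6, 31.6]
ee_rot: [0.693, -0.692, 0.142, -0.143]
contact_force: [-0.4, -0.1, 0.4]
grip_width: 88.0
```

Request:
step_arm(
  commands=[
    [[-0.09, 0.09, -0.02, 0, 0, 0, 1], [0, 0, 0, 0, 0, 0, 1], [0, 0, 0, 0, 0, 0, 1]],
  ],
)

```text
t: 2.4
ee_pos: [505.9, 167.2, 26.1]
ee_rot: [-0.693, 0.693, -0.142, 0.142]
contact_force: [0.2, -0.3, 0.3]
grip_width: 88.4
```

Request:
step_arm(
  commands=[
    [[0, 0, 0, 0, 0, 0, -0.5], [0, 0, 0, 0, 0, 0, -0.5], [0, 0, 0, 0, 0, 0, -0.8], [0, 0, 0, 0, 0, 0, -1], [0, 0, 0, 0, 0, 0, -1]],
  ],
  newtons=20,
)

```text
t: 2.82
ee_pos: [506.5, 167.0, 26.1]
ee_rot: [0.693, -0.693, 0.142, -0.143]
contact_force: [-0.1, 0.6, 0.1]
grip_width: 57.1
```

Request:
step_arm(
  commands=[
    [[0, 0, 0, 0, 0, 0, -1], [0, 0, 0, 0, 0, 0, -1], [0, 0, 0, 0, 0, 0, -1]],
  ],
  newtons=20,
)

```text
t: 3.07
ee_pos: [506.5, 167.0, 26.1]
ee_rot: [0.693, -0.693, 0.142, -0.143]
contact_force: [-0.7, -0.6, -0.7]
grip_width: 36.9
```

Now close the fingers fully and lift.

Request:
step_arm(
  commands=[
    [[0, 0, 0, 0, 0, 0, -1], [0, 0, 0, 0, 0, 0, -1], [0, 0, 0, 0, 0, 0, -1], [0, 0, 0, 0, 0, 0, -1]],
  ],
  newtons=20,
)

```text
t: 3.4
ee_pos: [506.3, 166.9, 26.0]
ee_rot: [-0.693, 0.693, -0.143, 0.142]
contact_force: [-0.6, -0.8, -1.4]
grip_width: 25.0
```

Request:
step_arm(
  commands=[
    [[0, -0.6, 0, 0, 0, 0, -1], [0, -0.8, 0, 0, 0, 0, -1], [0, -0.8, 0, 0, 0, 0, -1], [0, 0, 0, 0, 0, 0, -1], [0, 0, 0, 0, 0, 0, -1]],
  ],
)

```text
t: 3.82
ee_pos: [507.9, 167.7, 137.9]
ee_rot: [0.694, -0.692, 0.141, -0.144]
contact_force: [-0.3, 0.8, -1.9]
grip_width: 24.9
```

Run:
```python
from h import *
o=[]
for n in("scene","side"):
    M=camera_model(n);f=grab_frame(n);p=proj(M,(508,168,122)).astype(int);c,_=ray(M,0,0)
    d=c-np.array([508,168,122]);print(n,p,c.round(),"az",np.degrees(np.arctan2(d[1],d[0])),"el",np.degrees(np.arcsin(d[2]/np.linalg.norm(d))))
    o.append(crop(f,p[0],p[1],50,50,8))
cv2.imwrite("pics/sk.png",np.hstack(o))
```

```text
scene [398 163] [1187. -385.  993.] az -39.16404694159122 el 44.82319473205804
side [299 242] [452. 751. 648.] az 95.4871824783572 el 41.92315209980509
```

View pics/sk.png

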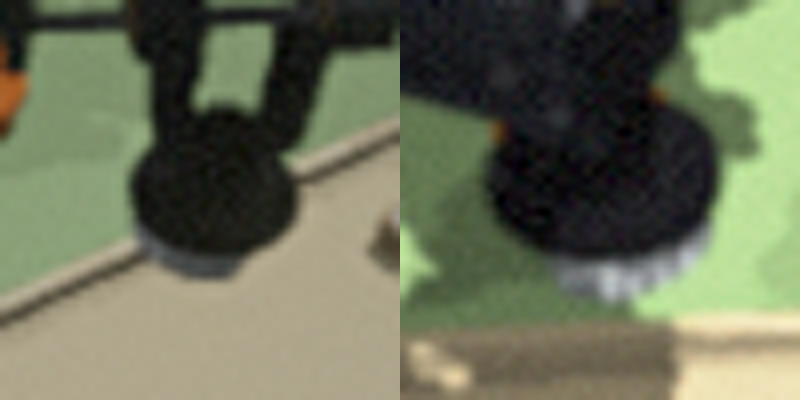

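The scene view shows the skirt breaking off right of (245,275). The side view shows it missing left of (545,265). So the flat now faces about +24°, and the long wall lies at about +63°. I'll turn the cell about +39° and carry it to a viewing point beyond the groove.

Request:
step_arm(
  commands=[
    [[0, 0, 0, 0, -1, 0, -1], [0, 0, 0, 0, -1, 0, -1], [0, 0, 0, 0, -1, 0, -1], [0, 0, 0, 0, -1, 0, -1], [0, 0, 0, 0, -1, 0, -1]],
  ],
)

```text
t: 4.33
ee_pos: [504.8, 166.5, 133.8]
ee_rot: [-0.706, 0.708, 0.011, -0.014]
contact_force: [0.9, -1.0, -1.2]
grip_width: 24.7
```

Request:
step_arm(
  commands=[
    [[0, 0, 0, 0, -1, 0, -1], [0, 0, 0, 0, -1, 0, -1], [0, 0, 0, 0, -0.8, 0, -1], [0, 0, 0, 0, 0, 0, -1]],
  ],
)

```text
t: 4.67
ee_pos: [504.9, 166.4, 133.9]
ee_rot: [-0.7, 0.701, 0.096, -0.099]
contact_force: [-1.2, 0.6, -2.3]
grip_width: 24.6
```

Request:
step_arm(
  commands=[
    [[-0.07, 0, -0.8, 0, 0, 0, -1], [-0.07, 0, -0.8, 0, 0, 0, -1], [-0.07, 0, -0.8, 0, 0, 0, -1], [-0.07, 0, -0.8, 0, 0, 0, -1], [-0.07, 0, -0.8, 0, 0, 0, -1]],
  ],
)

```text
t: 5.08
ee_pos: [542.8, -32.0, 134.6]
ee_rot: [0.701, -0.7, -0.095, 0.097]
contact_force: [0.5, -0.7, -1.8]
grip_width: 24.7
```

Request:
step_arm(
  commands=[
    [[-0.07, 0, -0.8, 0, 0, 0, -1], [-0.07, 0, -0.8, 0, 0, 0, -1], [-0.07, 0, -0.8, 0, 0, 0, -1], [-0.07, 0, -0.7, 0, 0, 0, -1], [0, 0, 0, 0, 0, 0, -1]],
  ],
)

```text
t: 5.5
ee_pos: [571.1, -193.3, 134.7]
ee_rot: [-0.699, 0.703, 0.092, -0.093]
contact_force: [-1.6, -1.2, -2.0]
grip_width: 24.8
```

Run:
```python
from h import *
s=monitor.get_state();print(s["ee_pos"].round(1),s["ee_rot"].round(3),s["joints"].round(2),s["contact_force"].round(1))
M=camera_model("wrist");f=grab_frame("wrist");cv2.imwrite("pics/w2.png",f[:,:,::-1])
np.save("m2.npy",M["world_to_cam"]);print(proj(M,(504,-206,30)))
```

```text
[ 571.1 -193.3  134.7] [-0.699  0.703  0.092 -0.093] [ 0.21  0.55  0.05  1.74 -0.03  0.85  2.1 ] [-1.6 -1.2 -2. ]
[320.3 102.9]
```

View pics/w2.png

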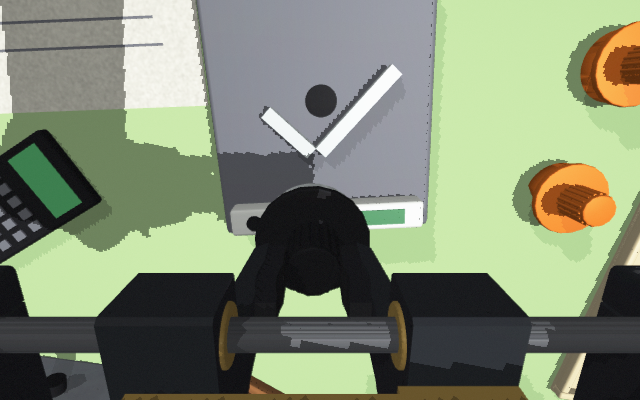

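The groove is clear: dot at (320,100), long wall from (316,152) to (395,70), short wall at left from (313,150) to (266,112). I'll fit the wall tops.

Run:
```python
from h import *
f=cv2.imread("pics/w2.png");M=camera_model("wrist");M["world_to_cam"]=np.load("m2.npy")
g=f.min(axis=2);m=(g>205).astype(np.uint8);m[:,:240]=0;m[:,415:]=0;m[:50]=0;m[165:]=0
n,l,st,_=cv2.connectedComponentsWithStats(m)
for i in range(1,n):
    if st[i,4]<150: continue
    ys,xs=np.nonzero(l==i)
    P=np.array([at(M,u,v,41)[:2] for u,v in zip(xs,ys)],np.float32)
    r=cv2.minAreaRect(P);print(st[i],r,cv2.boxPoints(r).round(1).tolist())
d=(f.max(axis=2)<60).astype(np.uint8);n,l,st,c=cv2.connectedComponentsWithStats(d)
for i in range(1,n):
    if 80<c[i][1]<120 and 300<c[i][0]<340: print("dot",c[i],st[i],at(M,*c[i],30))
```

```text
[ 316   64   86   93 1567] ((503.0331726074219, -178.34629821777344), (10.291169166564941, 80.45233154296875), 63.15946960449219) [[464.79998779296875, -164.8000030517578], [536.5999755859375, -201.10000610351562], [541.2000122070312, -191.89999389648438], [469.5, -155.60000610351562]]
[262 108  53  48 784] ((530.788818359375, -223.57530212402344), (44.652374267578125, 9.828059196472168), 63.174041748046875) [[516.2999877929688, -241.3000030517578], [525.0999755859375, -245.6999969482422], [545.2000122070312, -205.89999389648438], [536.5, -201.39999389648438]]
dot [320.31151832 100.40052356] [306  85  30  32 764] [ 502.2 -206.5   30. ]
```

The sizes match (80x10 and 45x10). Home is at (502.5,-206.4), the dot at (502.2,-206.5), and the long-wall normal is 63.2°. I'm going to a standoff in front of the walls and then down.

Request:
step_arm(
  commands=[
    [[-0.8, 0, -0.02, 0, 0, 0, -1], [-0.8, 0, 0, 0, 0, 0, -1], [0, 0.7, 0, 0, 0, 0, -1], [0, 0.6, 0, 0, 0, 0, -1], [0, 0, 0, 0, 0, 0, -1]],
  ],
)

```text
t: 5.97
ee_pos: [491.0, -203.0, 66.0]
ee_rot: [0.702, -0.699, -0.093, 0.1]
contact_force: [-1.4, 0.6, -2.6]
grip_width: 25.1
```

Request:
step_arm(
  commands=[
    [[0, 0, 0, 0, 0, 0, -1], [0, 0, 0, 0, 0, 0, -1]],
  ],
)

```text
t: 6.13
ee_pos: [496.5, -205.1, 71.7]
ee_rot: [0.7, -0.7, -0.097, 0.097]
contact_force: [1.3, 0.3, -2.5]
grip_width: 25.0
```

Request:
step_arm(
  commands=[
    [[-0.11, 0, -0.18, 0, 0, 0, -1], [0, 0.17, 0, 0, 0, 0, -1], [0, 0.16, 0, 0, 0, 0, -1], [0, 0, 0, 0, 0, 0, -1], [0, 0, 0, 0, 0, 0, -1]],
  ],
)

```text
t: 6.55
ee_pos: [492.5, -215.8, 54.0]
ee_rot: [0.701, -0.7, -0.097, 0.097]
contact_force: [0.3, 0.3, -1.9]
grip_width: 24.8
```

```bash
cat > st.py <<'E'
from h import *
from scipy.spatial.transform import Rotation as R
s=monitor.get_state();m=R.from_quat(s["ee_rot"][[1,2,3,0]]).as_matrix()
a=np.radians(63.16);nl=np.array([np.cos(a),np.sin(a),0]);ns=np.array([np.sin(a),-np.cos(a),0])
d=s["ee_pos"]-np.array([502.5,-206.4,52]);F=s["contact_force"]
print("t",round(s["t"],2),"rel home: toward long %.1f short %.1f up %.1f"%(d@nl,d@ns,d[2]),"F long %.1f short %.1f up %.1f"%(F@nl,F@ns,F[2]),"toolx az %.1f"%np.degrees(np.arctan2(m[1,0],m[0,0])),"tilt",np.degrees(np.arccos(-m[2,1])).round(2),"tau",s["wrist_torque"].round(2),"grip",round(s["grip_width"],1))
print("10mm to long = rows x,z",(m.T@nl*0.2).round(3)[[0,2]],"10mm to short",(m.T@ns*0.2).round(3)[[0,2]],"j7",s["joints"][6].round(2))
E
python3 st.py
```

```text
t 6.55 rel home: toward long -12.9 short -4.7 up 2.0 F long 0.4 short 0.2 up -1.9 toolx az 15.7 tilt 0.07 tau [0.04 0.02 0.01] grip 24.8
10mm to long = rows x,z [0.135 0.147] 10mm to short [ 0.147 -0.135] j7 2.2
```

Request:
step_arm(
  commands=[
    [[0.07, 0.025, 0.074, 0, 0, 0, -1], [0, 0, 0, 0, 0, 0, -1], [0, 0, 0, 0, 0, 0, -1], [0, 0, 0, 0, 0, 0, -1]],
  ],
)

```text
t: 6.88
ee_pos: [495.5, -211.3, 53.5]
ee_rot: [-0.7, 0.7, 0.097, -0.097]
contact_force: [1.2, -0.1, -2.1]
grip_width: 24.8
```

```bash
python3 st.py
```

```text
t 6.88 rel home: toward long -7.5 short -4.0 up 1.5 F long 0.4 short 1.1 up -2.1 toolx az 15.8 tilt 0.02 tau [0.05 0.02 0.02] grip 24.8
10mm to long = rows x,z [0.135 0.147] 10mm to short [ 0.147 -0.135] j7 2.19
```

Request:
step_arm(
  commands=[
    [[0.04, 0, 0.044, 0, 0, 0, -1], [0, 0, 0, 0, 0, 0, -1], [0, 0, 0, 0, 0, 0, -1], [0, 0, 0, 0, 0, 0, -1]],
  ],
)

```text
t: 7.22
ee_pos: [496.6, -208.9, 53.4]
ee_rot: [-0.7, 0.7, 0.097, -0.097]
contact_force: [0.9, 0.9, -2.2]
grip_width: 24.9
```

```bash
python3 st.py
```

```text
t 7.22 rel home: toward long -4.8 short -4.1 up 1.4 F long 1.2 short 0.4 up -2.2 toolx az 15.8 tilt 0.01 tau [ 0.07  0.03 -0.04] grip 24.9
10mm to long = rows x,z [0.135 0.147] 10mm to short [ 0.147 -0.135] j7 2.19
```

Already inside the round-side distance with no contact force, so the flat does face the wall. I'll go on in small steps.

Request:
step_arm(
  commands=[
    [[0.03, 0, 0.034, 0, 0, 0, -1], [0, 0, 0, 0, 0, 0, -1], [0, 0, 0, 0, 0, 0, -1], [0, 0, 0, 0, 0, 0, -1]],
  ],
)

```text
t: 7.55
ee_pos: [497.5, -206.8, 53.3]
ee_rot: [-0.7, 0.7, 0.097, -0.097]
contact_force: [-0.7, 0.4, -1.9]
grip_width: 24.6
```

```bash
python3 st.py
```

```text
t 7.55 rel home: toward long -2.6 short -4.2 up 1.3 F long 0.0 short -0.8 up -1.9 toolx az 15.8 tilt 0.0 tau [ 0.07 -0.02  0.02] grip 24.6
10mm to long = rows x,z [0.135 0.147] 10mm to short [ 0.147 -0.135] j7 2.18
```

Request:
step_arm(
  commands=[
    [[0.02, 0, 0.022, 0, 0, 0, -1], [0, 0, 0, 0, 0, 0, -1], [0, 0, 0, 0, 0, 0, -1], [0, 0, 0, 0, 0, 0, -1]],
  ],
)

```text
t: 7.88
ee_pos: [498.2, -205.5, 53.3]
ee_rot: [-0.7, 0.7, 0.097, -0.097]
contact_force: [0.3, 0.2, -0.9]
grip_width: 25.2
```

```bash
python3 st.py
```

```text
t 7.88 rel home: toward long -1.1 short -4.2 up 1.3 F long 0.3 short 0.2 up -0.9 toolx az 15.8 tilt 0.0 tau [ 0.12  0.05 -0.02] grip 25.2
10mm to long = rows x,z [0.135 0.147] 10mm to short [ 0.147 -0.135] j7 2.18
```

Request:
step_arm(
  commands=[
    [[0.014, 0, 0.015, 0, 0, 0, -1], [0, 0, 0, 0, 0, 0, -1], [0, 0, 0, 0, 0, 0, -1], [0, 0, 0, 0, 0, 0, -1]],
  ],
)

```text
t: 8.22
ee_pos: [498.7, -204.7, 53.3]
ee_rot: [-0.7, 0.7, 0.097, -0.097]
contact_force: [-0.5, -0.9, -1.3]
grip_width: 25.1
```

```bash
python3 st.py
```

```text
t 8.22 rel home: toward long -0.2 short -4.2 up 1.3 F long -1.0 short -0.1 up -1.3 toolx az 15.7 tilt 0.01 tau [-0.11  0.06 -0.01] grip 25.1
10mm to long = rows x,z [0.135 0.147] 10mm to short [ 0.147 -0.135] j7 2.18
```

Request:
step_arm(
  commands=[
    [[0.014, 0, 0.015, 0, 0, 0, -1], [0, 0, 0, 0, 0, 0, -1], [0, 0, 0, 0, 0, 0, -1], [0, 0, 0, 0, 0, 0, -1]],
  ],
)

```text
t: 8.55
ee_pos: [499.1, -204.3, 53.5]
ee_rot: [-0.7, 0.701, 0.097, -0.097]
contact_force: [-0.7, -2.8, 1.7]
grip_width: 24.6
```

```bash
python3 st.py
```

```text
t 8.55 rel home: toward long 0.4 short -4.0 up 1.5 F long -2.8 short 0.7 up 1.7 toolx az 15.7 tilt 0.04 tau [-0.61  0.31 -0.04] grip 24.6
10mm to long = rows x,z [0.135 0.147] 10mm to short [ 0.147 -0.135] j7 2.18
```

Wall contact begins at about 0 mm from home, which fits a bedded flat. Next, to the short wall.

Request:
step_arm(
  commands=[
    [[0.044, 0, -0.041, 0, 0, 0, -1], [0, 0, 0, 0, 0, 0, -1], [0, 0, 0, 0, 0, 0, -1], [0, 0, 0, 0, 0, 0, -1]],
  ],
)

```text
t: 8.88
ee_pos: [500.3, -204.7, 53.6]
ee_rot: [0.701, -0.7, -0.096, 0.098]
contact_force: [-6.7, -0.6, 10.0]
grip_width: 25.0
```

```bash
python3 st.py
```

```text
t 8.88 rel home: toward long 0.5 short -2.7 up 1.6 F long -3.5 short -5.7 up 10.0 toolx az 15.7 tilt 0.19 tau [0.03 1.5  0.03] grip 25.0
10mm to long = rows x,z [0.135 0.147] 10mm to short [ 0.147 -0.135] j7 2.18
```

Request:
step_arm(
  commands=[
    [[0.015, 0, -0.014, 0, 0, 0, -1], [0, 0, 0, 0, 0, 0, -1], [0, 0, 0, 0, 0, 0, -1], [0, 0, 0, 0, 0, 0, -1]],
  ],
)

```text
t: 9.22
ee_pos: [500.6, -204.9, 53.7]
ee_rot: [0.701, -0.7, -0.095, 0.098]
contact_force: [-8.4, 1.4, 12.6]
grip_width: 24.9
```

```bash
python3 st.py
```

```text
t 9.22 rel home: toward long 0.5 short -2.3 up 1.7 F long -2.5 short -8.2 up 12.6 toolx az 15.8 tilt 0.26 tau [0.25 1.84 0.04] grip 24.9
10mm to long = rows x,z [0.135 0.147] 10mm to short [ 0.147 -0.135] j7 2.18
```

Both walls are felt, but the up-force suggests the cell is slightly tilted in the grip. I'll release so it settles flat, then look.

Request:
step_arm(
  commands=[
    [[-0.01, 0, 0, 0, 0, 0, -1], [0, 0, 0, 0, 0, 0, -0.3], [0, 0, 0, 0, 0, 0, -0.1], [0, 0, 0, 0, 0, 0, -0.1], [0, 0, 0, 0, 0, 0, -0.1]],
  ],
)

```text
t: 9.63
ee_pos: [502.8, -205.3, 53.3]
ee_rot: [0.7, -0.7, -0.097, 0.097]
contact_force: [-0.1, 0.0, 0.1]
grip_width: 39.5
```

```bash
python3 st.py
```

```text
t 9.63 rel home: toward long 1.2 short -0.2 up 1.3 F long -0.0 short -0.1 up 0.1 toolx az 15.8 tilt 0.04 tau [ 0.08 -0.05 -0.04] grip 39.5
10mm to long = rows x,z [0.135 0.147] 10mm to short [ 0.147 -0.135] j7 2.18
```

Request:
step_arm(
  commands=[
    [[0, -0.4, 0, 0, 0, 0, -0.1], [0, -0.7, 0, 0, 0, 0, 0], [0, -0.7, 0, 0, 0, 0, 0], [0.6, 0, 0, 0, 0, 0, 0], [0.6, 0, 0, 0, 0, 0, 0]],
  ],
)

```text
t: 10.05
ee_pos: [561.6, -190.7, 146.3]
ee_rot: [-0.7, 0.701, 0.097, -0.094]
contact_force: [0.4, -0.3, -0.3]
grip_width: 43.9
```

Request:
step_arm(
  commands=[
    [[0, 0, 0, 0, 0, 0, 0], [0, 0, 0, 0, 0, 0, 0], [0, 0, 0, 0, 0, 0, 0]],
  ],
)

```text
t: 10.3
ee_pos: [559.2, -189.4, 142.7]
ee_rot: [0.701, -0.7, -0.096, 0.097]
contact_force: [-0.5, -0.4, -0.4]
grip_width: 44.1
```

Run:
```python
from h import *
M=camera_model("wrist");f=grab_frame("wrist");cv2.imwrite("pics/w3.png",f[:,:,::-1])
np.save("m3.npy",M["world_to_cam"])
p=proj(M,(502.5,-206.4,50));print(p,proj(M,(502.5,-206.4,80)))
u,v=p.astype(int);v=max(v,75);cv2.imwrite("pics/w3c.png",crop(f,u,v,200,150,4))
```

```text
[311.5 115.9] [311.5 119.1]
```

View pics/w3c.png

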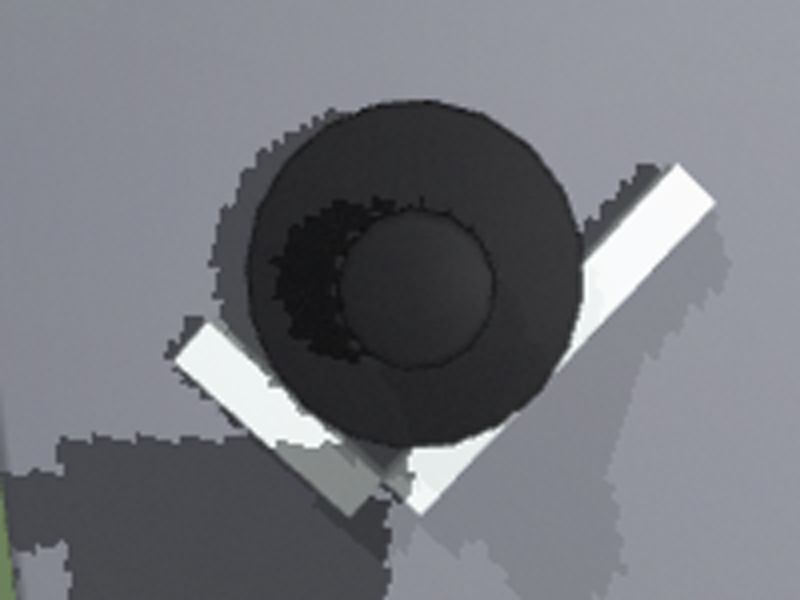

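```bash
cat > meas.py <<'E'
from h import *
import sys
f=cv2.imread(f"pics/{sys.argv[1]}.png");M=camera_model("wrist");M["world_to_cam"]=np.load(sys.argv[2])
u,v=proj(M,(502.5,-206.4,50));a=np.radians(63.16);n=np.array([[np.cos(a),np.sin(a)],[np.sin(a),-np.cos(a)]])
m=(f.max(axis=2)<75).astype(np.uint8);Y,X=np.mgrid[:400,:640];m[(X-u)**2+(Y-v)**2>58**2]=0
m=cv2.morphologyEx(m,cv2.MORPH_OPEN,np.ones((5,5)))
c=max(cv2.findContours(m,cv2.RETR_EXTERNAL,cv2.CHAIN_APPROX_NONE)[0],key=cv2.contourArea)[:,0].astype(float)
W=np.array([at(M,*p,50)[:2] for p in c]);k=np.ones(len(W),bool)
for _ in range(15):
    s=np.linalg.lstsq(np.c_[2*W[k],np.ones(k.sum())],(W[k]**2).sum(1),rcond=None)[0]
    e=np.linalg.norm(W-s[:2],axis=1)-np.sqrt(s[2]+s[:2]@s[:2]);k=abs(e)<max(0.4,1.5*np.median(abs(e)))
print("flange centre",s[:2].round(1),"r",np.sqrt(s[2]+s[:2]@s[:2]).round(1),"inliers",k.mean().round(2),"rel home long,short",(n@(s[:2]-[502.5,-206.4])).round(2))
g=f.min(axis=2);w=(g>205).astype(np.uint8);w[(X-u)**2+(Y-v)**2>100**2]=0;w[:int(v)-40]=0
nn,l,st,_=cv2.connectedComponentsWithStats(w)
for i in range(1,nn):
    if st[i,4]<150: continue
    ys,xs=np.nonzero(l==i);P=np.array([at(M,p,q,41)[:2] for p,q in zip(xs,ys)],np.float32)
    Q=(P-[502.5,-206.4])@n.T;print("wall rel home long/short min,max",np.percentile(Q,[2,98],axis=0).round(1).tolist())
E
python3 meas.py w3 m3.npy; python3 -c "
from h import *
M=camera_model('wrist');M['world_to_cam']=np.load('m3.npy');print(at(M,314.75,108.25,50),at(M,315.5,112,80))"
```

```text
flange centre [ 497.7 -206.1] r 30.4 inliers 0.77 rel home long,short [-1.86 -4.44]
wall rel home long/short min,max [[20.4, -51.8], [30.0, -18.6]]
wall rel home long/short min,max [[-24.3, 28.3], [5.7, 37.6]]
wall rel home long/short min,max [[21.4, 7.7], [29.9, 27.1]]
[ 496.7 -205.6   50. ] [ 497.5 -205.1   80. ]
```

The walls check out (20.4 and 28.3), but the cell is 4.5-5 mm short of the short wall and about 1.5 mm off the long one. It dragged on the deck and slid in the grip. I'll regrip more firmly, lift about 1 mm and push again.

Request:
step_arm(
  commands=[
    [[-0.64, 0, 0.01, 0, 0, 0, 0.3], [-0.64, 0.1, 0.01, 0, 0, 0, 0.3], [0, 0.6, 0, 0, 0, 0, 0.3], [0, 0, 0, 0, 0, 0, 0.3], [0, 0, 0, 0, 0, 0, 0.3]],
  ],
)

```text
t: 10.77
ee_pos: [496.6, -205.7, 107.6]
ee_rot: [0.701, -0.7, -0.096, 0.098]
contact_force: [0.4, 0.0, 1.2]
grip_width: 57.3
```

Request:
step_arm(
  commands=[
    [[0, 0, 0, 0, 0, 0, 0.3], [0, 0, 0, 0, 0, 0, 0.3]],
  ],
)

```text
t: 10.93
ee_pos: [499.6, -205.7, 109.4]
ee_rot: [-0.7, 0.701, 0.098, -0.096]
contact_force: [0.2, 0.4, 0.2]
grip_width: 57.3
```

Request:
step_arm(
  commands=[
    [[-0.04, 0.5, 0.01, 0, 0, 0, 0.3], [0, 0.5, 0, 0, 0, 0, 0.3], [0, 0, 0, 0, 0, 0, 0.3], [0, 0, 0, 0, 0, 0, 0.3], [0, 0, 0, 0, 0, 0, 0.3]],
  ],
)

```text
t: 11.35
ee_pos: [497.3, -206.0, 59.6]
ee_rot: [-0.7, 0.701, 0.098, -0.096]
contact_force: [-0.0, 0.1, -0.2]
grip_width: 57.7
```

```bash
python3 st.py
```

```text
t 11.35 rel home: toward long -2.0 short -4.8 up 7.6 F long 0.1 short -0.1 up -0.2 toolx az 15.8 tilt 0.1 tau [ 0.06 -0.01  0.04] grip 57.7
10mm to long = rows x,z [0.135 0.147] 10mm to short [ 0.147 -0.135] j7 2.18
```

Down 5.5 mm, grip at 40 N, lift about 1 mm.

Request:
step_arm(
  commands=[
    [[0, 0.11, 0, 0, 0, 0, 0.3], [0, 0, 0, 0, 0, 0, 0], [0, 0, 0, 0, 0, 0, -0.3], [0, 0, 0, 0, 0, 0, -1], [0, 0, 0, 0, 0, 0, -1]],
  ],
  newtons=40,
)

```text
t: 11.77
ee_pos: [496.3, -205.9, 53.2]
ee_rot: [-0.7, 0.701, 0.097, -0.097]
contact_force: [-1.7, 0.3, 0.4]
grip_width: 33.0
```

Request:
step_arm(
  commands=[
    [[0, 0, 0, 0, 0, 0, -1], [0, 0, 0, 0, 0, 0, -1], [0, 0, 0, 0, 0, 0, -1], [0, 0, 0, 0, 0, 0, -1], [0, 0, 0, 0, 0, 0, -1]],
  ],
)

```text
t: 12.18
ee_pos: [496.2, -205.8, 53.0]
ee_rot: [-0.7, 0.7, 0.097, -0.097]
contact_force: [-0.3, 0.8, 3.1]
grip_width: 24.1
```

```bash
python3 st.py
```

```text
t 12.18 rel home: toward long -2.3 short -5.9 up 1.0 F long 0.6 short -0.7 up 3.1 toolx az 15.8 tilt 0.01 tau [ 0.2   0.08 -0.1 ] grip 24.1
10mm to long = rows x,z [0.135 0.147] 10mm to short [ 0.147 -0.135] j7 2.18
```

Request:
step_arm(
  commands=[
    [[0, -0.03, 0, 0, 0, 0, -1], [0, 0, 0, 0, 0, 0, -1], [0, 0, 0, 0, 0, 0, -1], [0, 0, 0, 0, 0, 0, -1]],
  ],
)

```text
t: 12.52
ee_pos: [495.8, -205.8, 54.1]
ee_rot: [0.7, -0.7, -0.097, 0.097]
contact_force: [-0.6, 0.0, -1.4]
grip_width: 23.9
```

```bash
python3 st.py
```

```text
t 12.52 rel home: toward long -2.5 short -6.2 up 2.1 F long -0.3 short -0.5 up -1.4 toolx az 15.7 tilt 0.03 tau [ 0.05 -0.01 -0.  ] grip 23.9
10mm to long = rows x,z [0.135 0.147] 10mm to short [ 0.147 -0.135] j7 2.18
```

Request:
step_arm(
  commands=[
    [[0.059, -0.01, -0.054, 0, 0, 0, -1], [0, 0, 0, 0, 0, 0, -1], [0, 0, 0, 0, 0, 0, -1], [0, 0, 0, 0, 0, 0, -1]],
  ],
)

```text
t: 12.85
ee_pos: [499.7, -207.7, 54.7]
ee_rot: [-0.7, 0.7, 0.097, -0.097]
contact_force: [-0.4, 0.5, -1.7]
grip_width: 23.8
```

```bash
python3 st.py
```

```text
t 12.85 rel home: toward long -2.4 short -1.9 up 2.7 F long 0.2 short -0.6 up -1.7 toolx az 15.8 tilt 0.0 tau [ 0.09 -0.02 -0.01] grip 23.8
10mm to long = rows x,z [0.135 0.147] 10mm to short [ 0.147 -0.135] j7 2.18
```

Request:
step_arm(
  commands=[
    [[0.015, 0, -0.014, 0, 0, 0, -1], [0, 0, 0, 0, 0, 0, -1], [0, 0, 0, 0, 0, 0, -1], [0, 0, 0, 0, 0, 0, -1]],
  ],
)

```text
t: 13.18
ee_pos: [500.4, -208.0, 54.7]
ee_rot: [0.701, -0.7, -0.097, 0.097]
contact_force: [0.1, 0.1, -2.2]
grip_width: 24.0
```

```bash
python3 st.py
```

```text
t 13.18 rel home: toward long -2.4 short -1.1 up 2.7 F long 0.1 short 0.1 up -2.2 toolx az 15.8 tilt 0.02 tau [0.21 0.16 0.01] grip 24.0
10mm to long = rows x,z [0.135 0.147] 10mm to short [ 0.147 -0.135] j7 2.18
```

Request:
step_arm(
  commands=[
    [[0.015, 0, -0.014, 0, 0, 0, -1], [0, 0, 0, 0, 0, 0, -1], [0, 0, 0, 0, 0, 0, -1], [0, 0, 0, 0, 0, 0, -1]],
  ],
)

```text
t: 13.52
ee_pos: [501.0, -208.2, 54.7]
ee_rot: [0.701, -0.7, -0.097, 0.097]
contact_force: [-2.3, 2.9, -0.4]
grip_width: 24.1
```

```bash
python3 st.py
```

```text
t 13.52 rel home: toward long -2.3 short -0.5 up 2.7 F long 1.6 short -3.4 up -0.4 toolx az 15.8 tilt 0.06 tau [0.58 0.52 0.07] grip 24.1
10mm to long = rows x,z [0.135 0.147] 10mm to short [ 0.147 -0.135] j7 2.19
```

Short wall is felt clearly at −0.9. I'll back off a hair and probe the long wall.

Request:
step_arm(
  commands=[
    [[0.01, 0, 0.03, 0, 0, 0, -1], [0, 0, 0, 0, 0, 0, -1], [0, 0, 0, 0, 0, 0, -1], [0, 0, 0, 0, 0, 0, -1]],
  ],
)

```text
t: 13.85
ee_pos: [501.6, -207.3, 54.8]
ee_rot: [-0.7, 0.701, 0.097, -0.097]
contact_force: [-1.2, -0.0, -1.8]
grip_width: 24.1
```

```bash
python3 st.py
```

```text
t 13.85 rel home: toward long -1.2 short -0.4 up 2.8 F long -0.5 short -1.0 up -1.8 toolx az 15.7 tilt 0.03 tau [ 0.04  0.28 -0.  ] grip 24.1
10mm to long = rows x,z [0.135 0.147] 10mm to short [ 0.147 -0.135] j7 2.18
```

Request:
step_arm(
  commands=[
    [[0.011, 0, 0.012, 0, 0, 0, -1], [0, 0, 0, 0, 0, 0, -1], [0, 0, 0, 0, 0, 0, -1], [0, 0, 0, 0, 0, 0, -1]],
  ],
)

```text
t: 14.18
ee_pos: [502.0, -206.9, 54.9]
ee_rot: [-0.7, 0.701, 0.097, -0.097]
contact_force: [-2.5, -1.3, -0.0]
grip_width: 24.0
```

```bash
python3 st.py
```

```text
t 14.18 rel home: toward long -0.7 short -0.2 up 2.9 F long -2.3 short -1.6 up -0.0 toolx az 15.7 tilt 0.04 tau [-0.51  0.48 -0.05] grip 24.0
10mm to long = rows x,z [0.135 0.147] 10mm to short [ 0.147 -0.135] j7 2.18
```

Request:
step_arm(
  commands=[
    [[0.011, 0, 0.012, 0, 0, 0, -1], [0, 0, 0, 0, 0, 0, -1], [0, 0, 0, 0, 0, 0, -1], [0, 0, 0, 0, 0, 0, -1]],
  ],
)

```text
t: 14.52
ee_pos: [502.3, -206.4, 55.0]
ee_rot: [-0.7, 0.701, 0.097, -0.097]
contact_force: [-2.1, -5.0, 1.5]
grip_width: 23.9
```

```bash
python3 st.py
```

```text
t 14.52 rel home: toward long -0.1 short -0.1 up 3.0 F long -5.4 short 0.4 up 1.5 toolx az 15.7 tilt 0.06 tau [-1.14  0.53 -0.08] grip 23.9
10mm to long = rows x,z [0.135 0.147] 10mm to short [ 0.147 -0.135] j7 2.18
```

Long wall contact also begins at about −1, so the two agree. To confirm the bedding I'll turn 3° each way and feel the long-wall force.

Request:
step_arm(
  commands=[
    [[0, 0, 0, 0, -0.6, 0, -1], [0, 0, 0, 0, 0, 0, -1], [0, 0, 0, 0, 0, 0, -1], [0, 0, 0, 0, 0, 0, -1]],
  ],
)

```text
t: 14.85
ee_pos: [502.6, -206.7, 55.0]
ee_rot: [-0.697, 0.698, 0.115, -0.115]
contact_force: [-1.8, -6.1, -0.3]
grip_width: 24.1
```

```bash
python3 st.py
```

```text
t 14.85 rel home: toward long -0.2 short 0.2 up 3.0 F long -6.2 short 1.2 up -0.3 toolx az 18.7 tilt 0.09 tau [-1.24  0.42 -0.07] grip 24.1
10mm to long = rows x,z [0.143 0.14 ] 10mm to short [ 0.14  -0.143] j7 2.22
```

Request:
step_arm(
  commands=[
    [[0, 0, 0, 0, 0.6, 0, -1], [0, 0, 0, 0, 0.6, 0, -1], [0, 0, 0, 0, 0, 0, -1], [0, 0, 0, 0, 0, 0, -1]],
  ],
)

```text
t: 15.18
ee_pos: [501.9, -205.2, 54.7]
ee_rot: [0.703, -0.703, -0.079, 0.079]
contact_force: [-2.6, -2.4, -1.3]
grip_width: 24.0
```

```bash
python3 st.py
```

```text
t 15.18 rel home: toward long 0.8 short -1.0 up 2.7 F long -3.3 short -1.3 up -1.3 toolx az 12.9 tilt 0.05 tau [-0.38  0.79 -0.02] grip 24.0
10mm to long = rows x,z [0.128 0.154] 10mm to short [ 0.154 -0.128] j7 2.14
```

Turning negative lets the cell go 1 mm deeper with less force, so I continue that way.

Request:
step_arm(
  commands=[
    [[0, 0, 0, 0, 0.6, 0, -1], [0, 0, 0, 0, 0, 0, -1], [0, 0, 0, 0, 0, 0, -1], [0, 0, 0, 0, 0, 0, -1]],
  ],
)

```text
t: 15.52
ee_pos: [502.1, -205.2, 54.7]
ee_rot: [0.705, -0.704, -0.061, 0.061]
contact_force: [-2.8, -1.6, -1.5]
grip_width: 24.1
```

```bash
python3 st.py
```

```text
t 15.52 rel home: toward long 0.9 short -0.9 up 2.7 F long -2.8 short -1.8 up -1.5 toolx az 9.9 tilt 0.04 tau [-0.3   0.75  0.05] grip 24.1
10mm to long = rows x,z [0.12 0.16] 10mm to short [ 0.16 -0.12] j7 2.1
```

Request:
step_arm(
  commands=[
    [[0, 0, 0, 0, 0.6, 0, -1], [0, 0, 0, 0, 0, 0, -1], [0, 0, 0, 0, 0, 0, -1], [0, 0, 0, 0, 0, 0, -1]],
  ],
)

```text
t: 15.85
ee_pos: [501.8, -205.6, 54.8]
ee_rot: [0.706, -0.706, -0.042, 0.042]
contact_force: [-3.8, -2.7, 2.0]
grip_width: 24.0
```

```bash
python3 st.py
```

```text
t 15.85 rel home: toward long 0.4 short -1.0 up 2.8 F long -4.1 short -2.2 up 2.0 toolx az 6.8 tilt 0.05 tau [-0.44  1.14  0.16] grip 24.0
10mm to long = rows x,z [0.111 0.166] 10mm to short [ 0.166 -0.111] j7 2.06
```

Torque changes sign and penetration peaks near heading 11.3°, so the flat beds there. I'll set that heading and lower to the deck.

Request:
step_arm(
  commands=[
    [[0, 0, 0, 0, -0.88, 0, -1], [0, 0, 0, 0, 0, 0, -1], [0, 0, 0, 0, 0, 0, -1], [0, 0, 0, 0, 0, 0, -1]],
  ],
)

```text
t: 16.18
ee_pos: [502.7, -205.5, 54.8]
ee_rot: [0.704, -0.704, -0.068, 0.068]
contact_force: [-2.0, -3.2, -1.5]
grip_width: 24.2
```

```bash
python3 st.py
```

```text
t 16.18 rel home: toward long 0.9 short -0.3 up 2.8 F long -3.7 short -0.4 up -1.5 toolx az 11.1 tilt 0.04 tau [-0.39  0.45  0.01] grip 24.2
10mm to long = rows x,z [0.123 0.158] 10mm to short [ 0.158 -0.123] j7 2.12
```

Request:
step_arm(
  commands=[
    [[0, 0.025, 0, 0, 0, 0, -1], [0, 0, 0, 0, 0, 0, -1], [0, 0, 0, 0, 0, 0, -1], [0, 0, 0, 0, 0, 0, -1]],
  ],
)

```text
t: 16.52
ee_pos: [502.0, -205.8, 53.8]
ee_rot: [-0.704, 0.704, 0.068, -0.069]
contact_force: [-4.5, -1.6, 4.5]
grip_width: 24.3
```

```bash
python3 st.py
```

```text
t 16.52 rel home: toward long 0.3 short -0.7 up 1.8 F long -3.5 short -3.3 up 4.5 toolx az 11.1 tilt 0.03 tau [-0.37  1.06  0.04] grip 24.3
10mm to long = rows x,z [0.123 0.158] 10mm to short [ 0.158 -0.123] j7 2.12
```

On the deck and touching both walls. I'll ease the grip, open, lift straight up and look.

Request:
step_arm(
  commands=[
    [[0, 0, 0, 0, 0, 0, -1], [0, 0, 0, 0, 0, 0, -1], [0, 0, 0, 0, 0, 0, -1]],
  ],
  newtons=4,
)

```text
t: 16.77
ee_pos: [502.9, -205.3, 53.6]
ee_rot: [-0.704, 0.704, 0.069, -0.068]
contact_force: [-1.5, -1.1, -0.1]
grip_width: 26.0
```

```bash
python3 st.py
```

```text
t 16.77 rel home: toward long 1.2 short -0.1 up 1.6 F long -1.7 short -0.8 up -0.1 toolx az 11.2 tilt 0.06 tau [-0.2   0.14 -0.03] grip 26.0
10mm to long = rows x,z [0.123 0.158] 10mm to short [ 0.158 -0.123] j7 2.12
```

Request:
step_arm(
  commands=[
    [[0, 0, 0, 0, 0, 0, -0.3], [0, 0, 0, 0, 0, 0, -0.1], [0, 0, 0, 0, 0, 0, 0], [0, 0, 0, 0, 0, 0, 0], [0, 0, 0, 0, 0, 0, 0]],
  ],
)

```text
t: 17.18
ee_pos: [502.5, -205.4, 53.6]
ee_rot: [0.704, -0.704, -0.069, 0.069]
contact_force: [0.6, 0.2, -0.2]
grip_width: 44.0
```

Request:
step_arm(
  commands=[
    [[0, -0.4, 0, 0, 0, 0, 0], [0, -0.7, 0, 0, 0, 0, 0], [0, -0.7, 0, 0, 0, 0, 0], [0.6, 0, 0, 0, 0, 0, 0], [0.6, 0, 0, 0, 0, 0, 0]],
  ],
)

```text
t: 17.6
ee_pos: [562.6, -195.3, 146.7]
ee_rot: [-0.703, 0.705, 0.069, -0.066]
contact_force: [0.3, 0.4, -0.4]
grip_width: 44.2
```

Request:
step_arm(
  commands=[
    [[0, 0, 0, 0, 0, 0, 0], [0, 0, 0, 0, 0, 0, 0], [0, 0, 0, 0, 0, 0, 0]],
  ],
)

```text
t: 17.85
ee_pos: [560.2, -194.1, 143.0]
ee_rot: [0.704, -0.704, -0.068, 0.069]
contact_force: [0.5, 0.6, -1.5]
grip_width: 43.9
```

```bash
python3 - <<'E'
from h import *
M=camera_model("wrist");f=grab_frame("wrist");cv2.imwrite("pics/w4.png",f[:,:,::-1])
np.save("m4.npy",M["world_to_cam"])
u,v=proj(M,(502.5,-206.4,50)).astype(int);v=max(v,75);print(u,v);cv2.imwrite("pics/w4c.png",crop(f,u,v,200,150,4))
E
python3 meas.py w4 m4.npy; python3 st.py
```

```text
311 116
flange centre [ 501.6 -206.6] r 30.3 inliers 0.8 rel home long,short [-0.57 -0.77]
wall rel home long/short min,max [[20.4, -51.9], [30.0, -17.1]]
wall rel home long/short min,max [[-24.3, 28.6], [15.6, 37.6]]
t 17.9 rel home: toward long 36.6 short 45.7 up 91.0 F long -0.5 short 1.7 up -0.3 toolx az 11.1 tilt 0.1 tau [0.03 0.02 0.02] grip 44.1
10mm to long = rows x,z [0.123 0.158] 10mm to short [ 0.158 -0.123] j7 2.06
```

View pics/w4c.png

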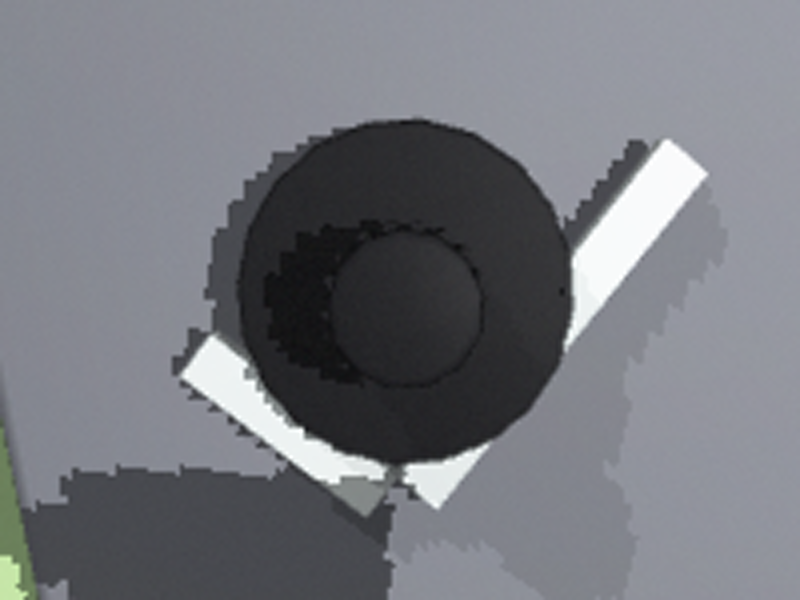

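The cell sits against both walls in view: flange centre at crop (406,292), knob top at (408,309). It measures 0.6/0.8 mm from home. One level check, then I hand it in.

Run:
```python
from h import *
M=camera_model('wrist');M['world_to_cam']=np.load('m4.npy');a=at(M,211+408/4,41+309/4,80);b=at(M,211+406/4,41+291.5/4,50)
t=np.linalg.norm((a-b)[:2])/30;print(a,b,"tilt",t)
if t<0.07: print(job_done())
```

```text
[ 501.6 -205.6   80. ] [ 500.8 -206.    50. ] tilt 0.02981423969999762
the job is handed in; nothing more can be done
None
```

The filter cell is standing in the V-groove with its flat against the longer wall, released, and the job is handed in at about 18 s of the 72 s.

- **Picking up:** I took the black-knobbed cell from the tray and worked out roughly where the flat was from two camera views of the skirt.
- **First try:** The cell dragged on the deck and slid in the grip, ending 4–5 mm short of the short wall. I saw this in a picture, gripped it again more firmly, lifted it slightly and pushed again.
- **Feeling the flat:** I touched both walls, then turned the cell in 3° steps against the longer wall. It went deepest, and the turning moment changed sign, at a tool heading of about 11°. I set it down and let go there.

**Last checks:**
- **Position:** The flange centre was about 1 mm from home by the automatic fit (0.6 mm from the long wall side, 0.8 mm from the short). A hand-picked centre for the level check came out about 1.7 mm off. Both are inside the 2.5 mm limit, though the calibration itself is only good to about 2 mm.
- **Level:** The measured tilt was at most 0.03 rad, which is within picking error. I judged the height by feeling the cell meet the deck.
- **Gripper:** It was clear of everything, about 90 mm above the cell.
- **Other objects:** I never went near the beaker, matchbox or calculator, but I did not measure them again at the end.

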